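# Clear the potting board into its chip box and latch it

## Robot

A 6-joint arm with a two-finger parallel gripper is mounted at the origin on the work surface. World frame = base frame: x ahead of the robot, y to its left, z up, the work surface at z = 0. Lengths are in m, angles in rad, forces in N, time in s.
With the tool pointing down it reaches from about 0.4 to 0.825 m from the base axis. Payload 7 kg.
Tool frame: the origin (TCP) lies at the very end of the fingers, on their centre line; the grasp point (between the pads) lies 19 mm behind it (arm.grasp_offset is the distance from the TCP to the grasp point, in m); z points along the fingers, y is the line along which they close (so a half turn about z gives the same grasp; the last joint's range is limited). The gripper opens to 88 mm and grips with 3 to 60 N. Pads are 19 mm wide; open, the fingers measure 130 mm over their backs; the gripper's body (78 mm by 193 mm) begins 47 mm behind the grasp point.
Start: joints at [-1.021, 0.359, 0.012, 0, -1.224, -0.288], TCP at [0.175, -0.652, 0.227] pointing down, gripper open.
Joint ranges: [-3.07, 3.07], [-1.43, 2.12], [-1.02, 1.25], [-3.03, 1.67], [-3.05, -0], [-3.03, 3.03]. Speed limits (rad/s): [2.39, 2.39, 3.01, 3.14, 3.14, 3.14].

## Interface

Orientations are given as [roll, pitch, yaw] about the fixed x, y, z axes, in that order (R = Rz(yaw) Ry(pitch) Rx(roll)).
In Python, from station import get_state, cams, arm, nets gives the robot as it stands.
- The arm moves only by the shell command python3 -m creep 'ROWS' [FORCE]. ROWS is a JSON object of lists of equal length, an entry for each row: "translation": the shift along the world's x, y, z in mm, a list of three; "spin": the turn about the world's z in rad; "gripper": the opening, from 0 (shut) to 1 (fully open). In form: {"translation": [[dx, dy, dz], ...], "spin": [spin, ...], "gripper": [gripper, ...]}. A call has 1 to 8 rows; each row shifts and turns the commanded pose from where the row before left it; what a row does not reach is not made up. A row lasts 1/10 s, in which the tool goes at most 50 mm and 8.59 degrees, less where a joint would pass 70% of its speed; a pose out of reach is approached as far as the arm can. A call is refused whole if a number of a shift passes 50 or a number of a turn 0.15, either way. A call with a gripper value outside its range is refused whole. The fingers move at their own pace and stop on an object; FORCE is the grip in N (left out, the last holds). Time passes only in rows, so rows that do not move let the fingers close. It gives the time, the measured TCP pose, the force, the opening and the grip force at its end, in the units of the state.
- get_state(): the state, without advancing time (a new reading comes with each control period).
- cams.grab_frame(name): name is "side" or "top" or "wrist"; returns a dict with "img" (420x560x3 uint8, red, green, blue), "mtx" (3x3 intrinsics, pixels), "R" (3x3) and "t" (3): a world point X has camera coordinates R X + t. Camera axes: x right, y down, z forward; pixel columns grow to the right and rows downward; lengths in m; the calibration is good to about 2 mm. A picture is of the moment at which its call begins. There is no depth.
- arm.job_done(): hands the job in; it is judged then, once.
Trained networks look in the newest picture that a camera, given by its name, has taken for a name from the list of things; names that differ only in an ending like _2 or _b are one class to them, and where a whole thing is asked for, a point or a joint stands for the part that bears it (a point fixed in the world has none). Each returns a list of dicts, best first, with "confidence" (0 to 1); they miss things now and then, are a little off and sometimes report something else, mostly with a low value. They report only what shows in the picture. A call takes as long as a camera call. They do not tell look-alikes from the thing itself.
- nets.search_frame(camera, label): "centre" ([x, y, z] in m, in world coordinates, good to about 4 mm: the middle of the surface that is visible of it).
- nets.pinpoint(camera, label): "centre" ([x, y, z] in m, in world coordinates, good to about 4 mm: a listed point, or the origin of a listed thing).
The state is a dict: "t": time; "q": joint angles; "qd": joint speeds; "joint_efforts": joint torques, N m; "eef_pos": TCP position; "ee_rot": TCP orientation; "force": force on the tool from outside, world axes, zero at the start; "moment": the same for the moment, N m; "width": finger opening in m; "gripper_force": force on a finger pad.
Only numpy, scipy, OpenCV 4.12 (cv2) and the standard library are available. Lean on these libraries where they do the work, as an engineer would, in place of code of your own. Each camera call takes 0.05 s, during which the arm holds its last target. There are 200 camera calls.

## Task

Stand the seed jars from the potting board upright in the wooden crate, then with the scraper block wipe all the loose clay chips off the board over its edge into the chip box, without the gripper touching a chip on the board (one that falls elsewhere may be picked up by hand), and put the scraper back upright on the middle of its rubber pad. Only when all the chips are in, shut the box's lid fully, and after that swing the hasp over until it lies flat on the lid with the staple through its slot. Finish with the jars standing upright on the clean board again, taken back there only once the chips are gone, and leave everything else alone.

Things in the scene. Friction and masses are not known exactly. Their poses are not given: they have to be found in the camera images.
- station: Fixed potting station. Origin on the table below the straight seam between board (y < 0) and chip box (y > 0); x along the seam, z up. Board: flat grey top at z = 75 mm, y = -210 to 0, x = -100 to 100 between two wooden side rims that rise to z = 85; no rim at y = -210 (drop to the table) nor at y = 0 (drop into the box).
- box_in (a point): Centre of the chip box's inner floor, at (0, 62, 5) mm in the station's frame. The black open-topped box covers x = -110 to 110, y = 0 to 125 mm of the station, rim at z = 75 mm, walls 6 mm.
- lid (a joint): Angle (rad) of the chip box's aluminium lid, 220 x 125 x 8 mm: 0 = shut flat on the rim, 1.57 = upright, up to 2.0; starts at 1.65 to 1.9. Hinge line along the station's x at y = 125, z = 79 mm (mid-thickness), on the side away from the board; opens up and away from the board. Stiff (0.2 N m friction): stays where left; shut it by pushing its outer face.
- lid_edge (a point): Middle of the lid's free edge, 125 mm from its hinge. On the lid's outer (upper) face a small wire staple, 14 mm high, stands at station x = -56, y = 62 mm when the lid is shut.
- hasp (a joint): Angle (rad) of the steel hasp strap, 85 long, 32 wide, 5 mm thick: 0 = flat on the shut lid, staple through its slot, 1.57 = upright, up to 2.1; starts at 1.6 to 1.9, leaning away from the box. Hinge line along the station's y (middle y = 62) at x = -118, z = 86.5 mm, on the box's -x side; closes towards the station's +x. Friction 0.05 N m: stays where left.
- hasp_tip (a point): Free end of the hasp strap, 85 mm from its hinge, mid-width, mid-thickness. The slot for the staple is 50 to 72 mm from the hinge.
- crate: Fixed low open wooden crate 140 (x) x 200 (y) x 30 mm high, walls and floor 6 mm; origin at the centre of its underside, on the table.
- pad: Fixed flat black rubber pad 140 (x) x 200 (y) x 4 mm; origin at the centre of its underside, on the table. The scraper starts on it.
- scraper: Loose wooden scraper block, 0.2 kg: base 50 (x) x 130 (y) x 22 mm high with flat scraping faces on its +x and -x sides, and on top a dark grip 28 (x) x 90 (y) mm that reaches from 22 to 63 mm height. Origin at the centre of the base's underside, z up.
- jar0: Closed round seed jar with a screw lid, diameter 52, height 85 mm, 0.2 kg; origin at the centre of its underside, z up. Two or three jars start on the board; an absent one reads None.
- jar1: Closed round seed jar with a screw lid, diameter 52, height 85 mm, 0.2 kg; origin at the centre of its underside, z up. Two or three jars start on the board; an absent one reads None.
- jar2: Closed round seed jar with a screw lid, diameter 52, height 85 mm, 0.2 kg; origin at the centre of its underside, z up. Two or three jars start on the board; an absent one reads None.
- chip0: Loose flat shard of a clay pot, about 45 x 35 x 13 mm, 30 g; origin at the centre of one flat side (the underside at the start). Three to five chips start on the board; an absent one reads None.
- chip1: Loose flat shard of a clay pot, about 45 x 35 x 13 mm, 30 g; origin at the centre of one flat side (the underside at the start). Three to five chips start on the board; an absent one reads None.
- chip2: Loose flat shard of a clay pot, about 45 x 35 x 13 mm, 30 g; origin at the centre of one flat side (the underside at the start). Three to five chips start on the board; an absent one reads None.
- chip3: Loose flat shard of a clay pot, about 45 x 35 x 13 mm, 30 g; origin at the centre of one flat side (the underside at the start). Three to five chips start on the board; an absent one reads None.
- chip4: Loose flat shard of a clay pot, about 45 x 35 x 13 mm, 30 g; origin at the centre of one flat side (the underside at the start). Three to five chips start on the board; an absent one reads None.
- mug: White mug, 90 mm high, a bystander on the table; origin at the centre of its underside.
- sprayer: Clear bottle, 140 mm high, a bystander on the table; origin at the centre of its underside.
Mind the look-alikes: they are no part of the job. What is shaped like the scraper but orange or turquoise is not meant.

How it is judged:
On the way, in this order (a step that is already met when the one before it is completed fails the run):
1. every jar stands upright in the crate (x of jar0 in the frame of crate between -0.07 and 0.07 m and y of jar0 in the frame of crate between -0.1 and 0.1 m and z of jar0 in the frame of crate between -0.01 and 0.02 m and angle between each of jar0, jar1, jar2's own z axis and vertical below 0.15 rad and linear speed of each of jar0, jar1, jar2 below 0.05 m/s and x of jar1 in the frame of crate between -0.07 and 0.07 m and y of jar1 in the frame of crate between -0.1 and 0.1 m and z of jar1 in the frame of crate between -0.01 and 0.02 m and x of jar2 in the frame of crate between -0.07 and 0.07 m and y of jar2 in the frame of crate between -0.1 and 0.1 m and z of jar2 in the frame of crate between -0.01 and 0.02 m), for 0.2 s.
2. every chip is in the chip box, with the jars still standing in the crate (all of step 1 and x of chip0 in the frame of station between -0.11 and 0.11 m and y of chip0 in the frame of station between 0 and 0.125 m and z of chip0 in the frame of station between -0.01 and 0.07 m and x of chip1 in the frame of station between -0.11 and 0.11 m and y of chip1 in the frame of station between 0 and 0.125 m and z of chip1 in the frame of station between -0.01 and 0.07 m and x of chip2 in the frame of station between -0.11 and 0.11 m and y of chip2 in the frame of station between 0 and 0.125 m and z of chip2 in the frame of station between -0.01 and 0.07 m and x of chip3 in the frame of station between -0.11 and 0.11 m and y of chip3 in the frame of station between 0 and 0.125 m and z of chip3 in the frame of station between -0.01 and 0.07 m and x of chip4 in the frame of station between -0.11 and 0.11 m and y of chip4 in the frame of station between 0 and 0.125 m and z of chip4 in the frame of station between -0.01 and 0.07 m), for 0.2 s.
3. the lid is shut (value of joint lid below 0.06 rad), for 0.2 s.
4. the hasp lies flat over its staple (value of joint hasp below 0.1 rad), for 0.2 s.
At the end, for the whole second after the job is handed in: Every jar stands upright (within 0.15 rad) on the board between its side rims, every chip lies inside the chip box below its rim, the lid is within 0.06 rad of shut, the hasp within 0.1 rad of flat, and the scraper stands at rest on the pad, within 50 mm (pad's x) and 55 mm (pad's y) of its middle (x of jar0 in the frame of station between -0.1 and 0.1 m and y of jar0 in the frame of station between -0.21 and 0 m and z of jar0 in the frame of station between 0.065 and 0.085 m and angle between each of jar0, jar1, jar2's own z axis and vertical below 0.15 rad and linear speed of each of jar0, jar1, jar2 below 0.05 m/s and x of jar1 in the frame of station between -0.1 and 0.1 m and y of jar1 in the frame of station between -0.21 and 0 m and z of jar1 in the frame of station between 0.065 and 0.085 m and x of jar2 in the frame of station between -0.1 and 0.1 m and y of jar2 in the frame of station between -0.21 and 0 m and z of jar2 in the frame of station between 0.065 and 0.085 m and x of chip0 in the frame of station between -0.11 and 0.11 m and y of chip0 in the frame of station between 0 and 0.125 m and z of chip0 in the frame of station between -0.01 and 0.07 m and x of chip1 in the frame of station between -0.11 and 0.11 m and y of chip1 in the frame of station between 0 and 0.125 m and z of chip1 in the frame of station between -0.01 and 0.07 m and x of chip2 in the frame of station between -0.11 and 0.11 m and y of chip2 in the frame of station between 0 and 0.125 m and z of chip2 in the frame of station between -0.01 and 0.07 m and x of chip3 in the frame of station between -0.11 and 0.11 m and y of chip3 in the frame of station between 0 and 0.125 m and z of chip3 in the frame of station between -0.01 and 0.07 m and x of chip4 in the frame of station between -0.11 and 0.11 m and y of chip4 in the frame of station between 0 and 0.125 m and z of chip4 in the frame of station between -0.01 and 0.07 m and x of scraper in the frame of pad between -0.05 and 0.05 m and y of scraper in the frame of pad between -0.055 and 0.055 m and z of scraper in the frame of pad between -0.005 and 0.012 m and angle between scraper's own z axis and vertical below 0.1 rad and value of joint lid below 0.06 rad and value of joint hasp below 0.1 rad); the robot touches nothing.
It fails at once if the gripper or arm touches a chip that is on the board ((contact force between any of the fingers, the arm and chip0 above 0.5 N and x of chip0 in the frame of station between -0.11 and 0.11 m and y of chip0 in the frame of station between -0.21 and 0 m and z of chip0 in the frame of station between 0.06 and 0.12 m) or (contact force between any of the fingers, the arm and chip1 above 0.5 N and x of chip1 in the frame of station between -0.11 and 0.11 m and y of chip1 in the frame of station between -0.21 and 0 m and z of chip1 in the frame of station between 0.06 and 0.12 m) or (contact force between any of the fingers, the arm and chip2 above 0.5 N and x of chip2 in the frame of station between -0.11 and 0.11 m and y of chip2 in the frame of station between -0.21 and 0 m and z of chip2 in the frame of station between 0.06 and 0.12 m) or (contact force between any of the fingers, the arm and chip3 above 0.5 N and x of chip3 in the frame of station between -0.11 and 0.11 m and y of chip3 in the frame of station between -0.21 and 0 m and z of chip3 in the frame of station between 0.06 and 0.12 m) or (contact force between any of the fingers, the arm and chip4 above 0.5 N and x of chip4 in the frame of station between -0.11 and 0.11 m and y of chip4 in the frame of station between -0.21 and 0 m and z of chip4 in the frame of station between 0.06 and 0.12 m)).
It fails at once if a jar is tipped over (angle between any of jar0, jar1, jar2's own z axis and vertical above 0.8 rad).
It fails at once if the mug or the clear bottle is disturbed (distance of any of mug, sprayer from where it was at the start of the episode above 0.03 m).
Of jar0, jar1, jar2 only 2 to 3 are there at a start; the rules pass over those that are not, and their reading is None.
Of chip0, chip1, chip2, chip3, chip4 only 3 to 5 are there at a start; the rules pass over those that are not, and their reading is None.
At some moment in a run one of chip0, chip1, chip2, chip3, chip4, scraper may be knocked a few centimetres aside while the robot is not near it.
It also fails if it takes over 210 s, if anything falls off the work surface, if the arm or the gripper's body presses on something with over 40 N, if the wrist force passes 120 N, or if a joint passes its speed limit or range.

## Working session

There is one attempt and no reset: what is moved stays moved. The work goes in short steps, Python scripts to look and compute and a shell command to move; the robot and the scene stay as the last step left them, time stands still between calls to the robot, and variables do not carry over. Pictures are saved under pics/ and viewed, at most 16 in all, crops included, and the job is handed in when it is done.

```bash
mkdir -p pics; ls; cat > h.py <<'E'
import numpy as np, cv2
from station import get_state, cams, arm, nets
def shot(c,fn):
    f=cams.grab_frame(c); cv2.imwrite('pics/'+fn,f['img'][:,:,::-1]); return f
def ray(f,u,v,z):
    d=f['R'].T@np.linalg.solve(f['mtx'],[u,v,1.]); o=-f['R'].T@f['t']
    return (o+d*(z-o[2])/d[2]).round(4)
def px(f,X):
    p=f['mtx']@(f['R']@np.array(X,float)+f['t']); return (p[:2]/p[2]).round(0)
E
python3 - <<'E'
from h import *
for c in ['top','side']: shot(c,c+'1.png')
for c in ['top','side']:
  cams.grab_frame(c)
  for l in ['station','box_in','lid_edge','hasp_tip','crate','pad','scraper','jar0','chip0','mug','sprayer']:
    print(c,l,[(np.round(d['centre'],3).tolist(),round(d['confidence'],2)) for d in nets.pinpoint(c,l)][:7])
print(get_state()['t'])
E
```

```text
pics
top station [([0.596, 0.124, -0.002], 0.91), ([0.517, -0.028, 0.074], 0.52)]
top box_in [([0.601, 0.183, 0.01], 0.81), ([0.43, -0.347, 0.001], 0.67)]
top lid_edge [([0.602, 0.257, 0.201], 0.72), ([0.584, 0.028, 0.074], 0.48)]
top hasp_tip [([0.452, 0.189, 0.168], 0.65)]
top crate [([0.601, 0.182, 0.006], 0.73), ([0.594, -0.364, -0.002], 0.62), ([0.583, 0.027, 0.07], 0.18)]
top pad [([0.429, -0.349, 0.0], 0.62), ([0.593, -0.361, 0.001], 0.15)]
top scraper [([0.806, -0.285, 0.001], 0.89), ([0.352, -0.102, -0.002], 0.88), ([0.366, 0.091, 0.002], 0.85), ([0.42, -0.359, 0.002], 0.64), ([0.532, 0.029, 0.077], 0.58)]
top jar0 [([0.584, 0.028, 0.074], 0.55), ([0.59, 0.091, 0.074], 0.52), ([0.454, 0.191, 0.165], 0.35)]
top chip0 [([0.648, -0.041, 0.078], 0.68), ([0.581, -0.035, 0.074], 0.66), ([0.528, 0.09, 0.074], 0.62), ([0.518, -0.029, 0.077], 0.55), ([0.53, 0.032, 0.076], 0.46)]
top mug [([0.342, 0.455, -0.0], 0.63)]
top sprayer [([0.512, 0.473, 0.001], 0.72), ([0.58, -0.035, 0.073], 0.62)]
side station [([0.594, 0.123, -0.0], 0.62)]
side box_in [([0.599, 0.184, 0.007], 0.73), ([0.596, -0.367, -0.002], 0.61)]
side lid_edge [([0.604, 0.256, 0.204], 0.61)]
side hasp_tip [([0.511, 0.474, -0.001], 0.59), ([0.529, 0.033, 0.078], 0.32)]
side crate [([0.594, -0.363, -0.003], 0.61)]
side pad [([0.427, -0.347, -0.003], 0.79)]
side scraper [([0.42, -0.358, 0.004], 0.91), ([0.354, -0.102, 0.005], 0.85), ([0.805, -0.286, -0.005], 0.78), ([0.37, 0.092, 0.001], 0.61)]
side jar0 [([0.593, 0.089, 0.074], 0.83), ([0.588, 0.026, 0.075], 0.73)]
side chip0 [([0.645, -0.036, 0.073], 0.81), ([0.528, 0.031, 0.078], 0.81), ([0.525, 0.088, 0.079], 0.61), ([0.585, -0.032, 0.075], 0.59)]
side mug [([0.342, 0.45, -0.0], 0.62)]
side sprayer [([0.514, 0.476, 0.004], 0.76)]
1.3
```

View pics/top1.png

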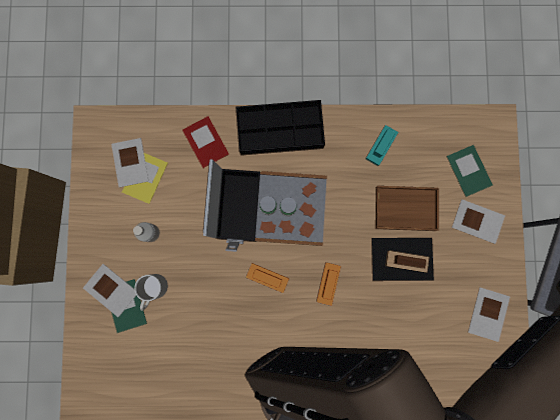

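View pics/side1.png

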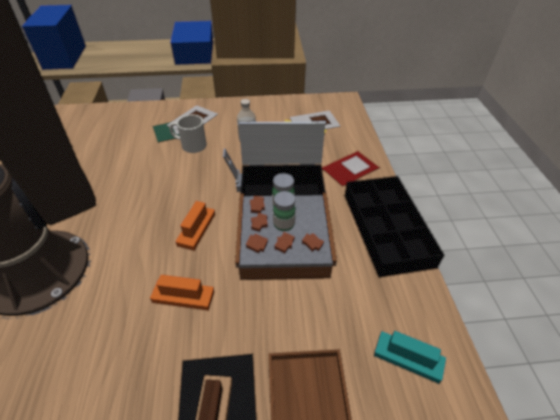

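The top view shows 5 chips (309,189; 307,209; 306,230; 287,228; 268,228) and 2 jars (268,205; 288,205). The crate is at (407,208).

There are four scraper-shaped things: orange (267,277), orange (329,283), turquoise (382,145) and a wooden one with a dark grip on the black pad (408,262). The wooden one fits the description. I'll confirm it in a crop with outlines overlaid.

```bash
python3 - <<'E'
from h import *
f=cams.grab_frame('top'); K=4
im=f['img'][:,:,::-1].copy()
def crop(x0,y0,w,h): return cv2.resize(im[y0:y0+h,x0:x0+w],None,fx=K,fy=K,interpolation=cv2.INTER_CUBIC)
def box(I,x0,y0,c,yaw,xs,ys,z,col):
    R=np.array([[np.cos(yaw),-np.sin(yaw)],[np.sin(yaw),np.cos(yaw)]])
    P=[px2(np.r_[np.array(c)+R@[a,b],z]) for a,b in [(xs[0],ys[0]),(xs[1],ys[0]),(xs[1],ys[1]),(xs[0],ys[1])]]
    cv2.polylines(I,[((np.array(P)-[x0,y0])*K+K/2).astype(int)],True,col,1)
def px2(X):
    p=f['mtx']@(f['R']@X+f['t']); return p[:2]/p[2]
A=crop(200,150,140,110); s=(0.5955,0.1235)
box(A,200,150,s,-.075,(-.1,.1),(-.21,0),.075,(255,0,255)); box(A,200,150,s,-.075,(-.11,.11),(0,.125),.075,(0,255,0))
B=crop(360,175,90,115)
box(B,360,175,(.594,-.364),0,(-.07,.07),(-.1,.1),.03,(255,0,255))
box(B,360,175,(.428,-.348),0,(-.07,.07),(-.1,.1),.004,(0,255,0))
box(B,360,175,(.42,-.3585),-.1,(-.025,.025),(-.065,.065),.026,(255,255,0))
cv2.imwrite('pics/cA.png',A);cv2.imwrite('pics/cB.png',B)
# fit outlines: grip rect by colour in scraper area; chips mask
hsv=cv2.cvtColor(im,cv2.COLOR_BGR2HSV)
m=(cv2.inRange(hsv,(0,60,110),(30,255,255)))
sub=m[240:280,374:432]; cs,_=cv2.findContours(sub,0,2)
c=max(cs,key=cv2.contourArea)+[374,240]
b=cv2.boxPoints(cv2.minAreaRect(c)); W=np.array([ray(f,*p,.022) for p in b]); print('scraper base',W.tolist(),W.mean(0))
E
```

```text
scraper base [[0.4041, -0.2901, 0.022], [0.4524, -0.2991, 0.022], [0.4316, -0.4281, 0.022], [0.3834, -0.4187, 0.022]] [ 0.417875 -0.359     0.022   ]
```

View pics/cA.png

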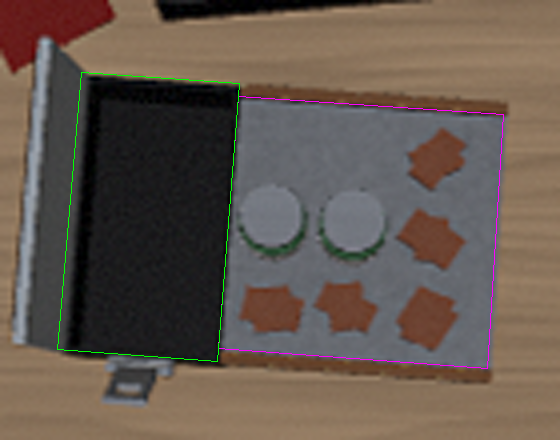

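View pics/cB.png

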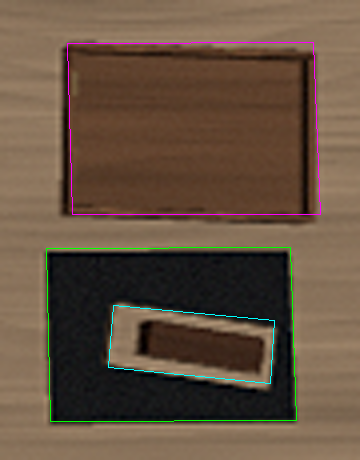

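Crop B confirms it: the wooden block with the dark grip sits on the black pad, its overlay centred near (190,345). In crop A the station outline fits with a yaw of about -0.08.

Next I'll check the tool pose and then move towards the first jar.

```bash
python3 -c "
from h import *
s=get_state();print(s['ee_rot'],s['eef_pos'],s['width'],s['q'])"
python3 -m creep '{"translation":[[21,37,5],[21,37,5],[21,37,5],[21,37,5],[21,37,5],[21,37,5],[21,37,5],[21,37,5]],"spin":[0,0,0,0,0,0,0,0],"gripper":[1,1,1,1,1,1,1,1]}' 30
```

```text
[-3.14157695e+00  4.10696493e-06 -2.87979748e+00] [ 0.1746871  -0.6519961   0.22657399] 0.08749393411278196 [-1.02089646e+00  3.58604247e-01  1.19353030e-02  5.56413331e-07
 -1.22411116e+00 -2.88104889e-01]
t: 2.15
eef_pos: [0.3432, -0.3545, 0.2671]
ee_rot: [-3.141, 0.001, -2.88]
force: [1.1, -1.0, -0.2]
width: 0.0877
gripper_force: 0.0
```

```bash
python3 -m creep '{"translation":[[21,37,0],[21,37,0],[21,37,0],[21,37,0],[21,37,0],[21,37,0]],"spin":[0.1,0.1,0.1,0.1,0.1,0.1],"gripper":[1,1,1,1,1,1]}' 30
python3 -m creep '{"translation":[[21,37,0],[21,37,0],[21,37,0],[21,37,0],[21,37,0],[20,37,0],[0,0,0]],"spin":[0.1,0.1,0.1,0.1,0.1,0.13,0],"gripper":[1,1,1,1,1,1,1]}' 30
python3 - <<'E'
from h import *
f=shot('wrist','w1.png')
for l in ['jar0','chip0']:
    print(l,[(np.round(d['centre'],3).tolist(),round(d['confidence'],2)) for d in nets.pinpoint('wrist',l)][:7])
E
```

```text
t: 2.75
eef_pos: [0.4693, -0.1322, 0.267]
ee_rot: [-3.141, 0.001, -2.275]
force: [0.3, -0.4, 0.5]
width: 0.0873
gripper_force: 0.0
t: 3.45
eef_pos: [0.5955, 0.0918, 0.2655]
ee_rot: [3.141, -0.0, -1.642]
force: [-0.0, -0.2, -0.9]
width: 0.0876
gripper_force: 0.0
jar0 [([0.592, 0.085, 0.078], 0.95)]
chip0 [([0.642, -0.041, 0.074], 0.96), ([0.52, -0.031, 0.074], 0.86), ([0.53, 0.091, 0.074], 0.72), ([0.528, 0.031, 0.073], 0.7), ([0.581, -0.035, 0.075], 0.63)]
```

View pics/w1.png

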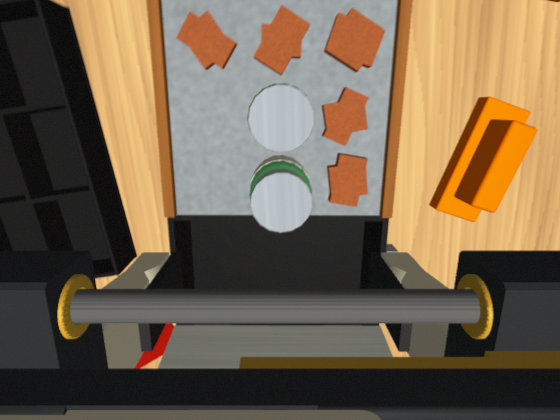

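The wrist view shows the rear jar's lid centre at (281,202), the other jar at (281,117), and the 5 chips. Descending to grasp the rear jar.

```bash
python3 -m creep '{"translation":[[-3,-3,-35],[0,0,-40],[0,0,-40],[0,0,-30],[0,0,0]],"spin":[0,0,0,0,0],"gripper":[1,1,1,1,1]}' 25
python3 -m creep '{"translation":[[0,0,0],[0,0,0],[0,0,0],[0,0,0],[0,0,0],[0,0,0],[0,0,0]],"spin":[0,0,0,0,0,0,0],"gripper":[0.4,0.4,0.4,0.4,0.4,0.4,0.4]}' 25
python3 -m creep '{"translation":[[0,0,20],[0,0,40],[0,0,40],[0,0,30],[0,0,0]],"spin":[0,0,0,0,0],"gripper":[0.4,0.4,0.4,0.4,0.4]}' 25
```

```text
t: 4.1
eef_pos: [0.5875, 0.0829, 0.1179]
ee_rot: [3.135, -0.003, -1.652]
force: [0.1, -0.7, -0.5]
width: 0.0879
gripper_force: 0.0
t: 4.8
eef_pos: [0.5908, 0.0852, 0.1223]
ee_rot: [-3.141, 0.0, -1.65]
force: [-3.4, 1.2, 5.7]
width: 0.0504
gripper_force: 25.0
t: 5.3
eef_pos: [0.5927, 0.0856, 0.2563]
ee_rot: [-3.135, 0.003, -1.649]
force: [0.2, 0.3, -2.8]
width: 0.0504
gripper_force: 25.0
```

```bash
python3 -m creep '{"translation":[[0,-20,0],[0,-40,0],[0,-40,0],[0,-40,0],[0,-40,0],[0,-40,0],[0,-40,0],[0,-40,0]],"spin":[0,0,0,0,0,0,0,0],"gripper":[0.4,0.4,0.4,0.4,0.4,0.4,0.4,0.4]}' 25
python3 -m creep '{"translation":[[0,-40,0],[0,-40,0],[0,-40,0],[0,-40,0],[0,-35,0],[0,0,0]],"spin":[0,0,0,0,0,0],"gripper":[0.4,0.4,0.4,0.4,0.4,0.4]}' 25
python3 -m creep '{"translation":[[0,0,-30],[0,0,-40],[0,0,-40],[0,0,-40],[0,0,-30],[0,0,-12],[0,0,0],[0,0,0]],"spin":[0,0,0,0,0,0,0,0],"gripper":[0.4,0.4,0.4,0.4,0.4,0.4,0.4,0.4]}' 25
```

```text
t: 6.1
eef_pos: [0.5899, -0.2163, 0.2501]
ee_rot: [3.14, 0.001, -1.65]
force: [1.2, 0.1, -2.9]
width: 0.0506
gripper_force: 25.0
t: 6.7
eef_pos: [0.5893, -0.4137, 0.2485]
ee_rot: [3.138, 0.001, -1.654]
force: [0.1, 0.8, -2.9]
width: 0.0503
gripper_force: 25.0
t: 7.5
eef_pos: [0.5915, -0.4103, 0.0607]
ee_rot: [-3.141, -0.001, -1.649]
force: [-0.7, -0.1, -1.0]
width: 0.0504
gripper_force: 25.0
```

```bash
python3 -m creep '{"translation":[[0,0,-3],[0,0,-3],[0,0,-2],[0,0,0],[0,0,0]],"spin":[0,0,0,0,0],"gripper":[0.4,0.4,0.4,0.4,0.4]}' 25
python3 -m creep '{"translation":[[0,0,0],[0,0,0],[0,0,0],[0,0,0]],"spin":[0,0,0,0],"gripper":[1,1,1,1]}' 25
python3 -m creep '{"translation":[[0,0,20],[0,0,40],[0,0,40],[0,0,50],[0,0,50],[0,0,0]],"spin":[0,0,0,0,0,0],"gripper":[1,1,1,1,1,1]}' 25
python3 -m creep '{"translation":[[0,30,0],[0,40,0],[0,40,0],[0,40,0],[0,40,0],[0,40,0],[0,40,0]],"spin":[0,0,0,0,0,0,0],"gripper":[1,1,1,1,1,1,1]}' 25
python3 -m creep '{"translation":[[0,40,0],[0,40,0],[0,40,0],[0,30,0],[-4,16,0],[0,0,0],[0,0,0]],"spin":[0,0,0,0,0,0,0],"gripper":[1,1,1,1,1,1,1]}' 25
python3 - <<'E'
from h import *
print(get_state()['eef_pos'])
for c in ['wrist','side','top']:
  cams.grab_frame(c)
  for l in ['jar0']+['chip0']*(c=='wrist'):
    print(c,l,[(np.round(d['centre'],3).tolist(),round(d['confidence'],2)) for d in nets.pinpoint(c,l)][:7])
E
```

```text
t: 8.0
eef_pos: [0.5913, -0.4102, 0.0534]
ee_rot: [-3.14, -0.001, -1.649]
force: [-1.2, 2.4, 5.7]
width: 0.0506
gripper_force: 25.0
t: 8.4
eef_pos: [0.5907, -0.41, 0.0515]
ee_rot: [3.142, 0.0, -1.65]
force: [-0.6, -0.8, 0.4]
width: 0.0772
gripper_force: 0.0
t: 9.0
eef_pos: [0.5934, -0.4122, 0.2611]
ee_rot: [-3.129, -0.006, -1.649]
force: [-1.2, -0.3, 0.9]
width: 0.0878
gripper_force: 0.0
t: 9.7
eef_pos: [0.5904, -0.1384, 0.2514]
ee_rot: [-3.141, 0.0, -1.65]
force: [1.4, -0.5, -1.1]
width: 0.0874
gripper_force: 0.0
t: 10.4
eef_pos: [0.5865, 0.0258, 0.2515]
ee_rot: [3.142, -0.0, -1.649]
force: [-0.8, -0.6, 1.0]
width: 0.0876
gripper_force: 0.0
[0.58651707 0.02582152 0.25150669]
wrist jar0 [([0.588, 0.026, 0.076], 0.87)]
wrist chip0 [([0.579, -0.036, 0.075], 0.92), ([0.52, -0.031, 0.073], 0.89), ([0.53, 0.029, 0.075], 0.86), ([0.645, -0.035, 0.074], 0.82), ([0.527, 0.089, 0.075], 0.65)]
side jar0 [([0.588, 0.025, 0.074], 0.77)]
top jar0 [([0.59, -0.406, 0.004], 0.66), ([0.584, 0.027, 0.076], 0.45)]
```

```bash
python3 -m creep '{"translation":[[0,0,-30],[0,0,-40],[0,0,-40],[0,0,-19],[0,0,0]],"spin":[0,0,0,0,0],"gripper":[1,1,1,1,1]}' 25
python3 -m creep '{"translation":[[0,0,0],[0,0,0],[0,0,0],[0,0,0],[0,0,0],[0,0,0],[0,0,0]],"spin":[0,0,0,0,0,0,0],"gripper":[0.4,0.4,0.4,0.4,0.4,0.4,0.4]}' 25
python3 -m creep '{"translation":[[0,0,20],[0,0,40],[0,0,40],[0,0,30],[0,-20,0],[0,-40,0],[0,-40,0],[0,-40,0]],"spin":[0,0,0,0,0,0,0,0],"gripper":[0.4,0.4,0.4,0.4,0.4,0.4,0.4,0.4]}' 25
python3 -m creep '{"translation":[[0,-40,0],[0,-40,0],[0,-40,0],[0,-40,0],[0,-30,0],[0,-14,0],[0,0,0]],"spin":[0,0,0,0,0,0,0],"gripper":[0.4,0.4,0.4,0.4,0.4,0.4,0.4]}' 25
python3 -m creep '{"translation":[[0,0,-30],[0,0,-40],[0,0,-40],[0,0,-40],[0,0,-30],[0,0,-10],[0,0,0],[0,0,0]],"spin":[0,0,0,0,0,0,0,0],"gripper":[0.4,0.4,0.4,0.4,0.4,0.4,0.4,0.4]}' 25
```

```text
t: 11.25
eef_pos: [0.5847, 0.0251, 0.1194]
ee_rot: [3.136, -0.002, -1.651]
force: [-0.3, -1.0, 1.2]
width: 0.0878
gripper_force: 0.0
t: 11.95
eef_pos: [0.5871, 0.0261, 0.1232]
ee_rot: [-3.141, 0.0, -1.65]
force: [-0.8, 0.9, 4.6]
width: 0.0502
gripper_force: 25.0
t: 12.75
eef_pos: [0.5861, -0.115, 0.2521]
ee_rot: [3.141, 0.0, -1.649]
force: [1.2, -0.8, -1.4]
width: 0.0506
gripper_force: 25.0
t: 13.45
eef_pos: [0.586, -0.3195, 0.2513]
ee_rot: [3.14, 0.0, -1.652]
force: [-0.2, -0.4, -1.1]
width: 0.0505
gripper_force: 25.0
t: 14.25
eef_pos: [0.5879, -0.3179, 0.0642]
ee_rot: [-3.14, -0.001, -1.649]
force: [0.0, -0.4, -0.9]
width: 0.0505
gripper_force: 25.0
```

```bash
python3 -m creep '{"translation":[[0,0,-5],[0,0,-3],[0,0,-2],[0,0,-1],[0,0,0],[0,0,0]],"spin":[0,0,0,0,0,0],"gripper":[0.4,0.4,0.4,0.4,0.4,0.4]}' 25
python3 -m creep '{"translation":[[0,0,0],[0,0,0],[0,0,0],[0,0,0]],"spin":[0,0,0,0],"gripper":[1,1,1,1]}' 25
python3 -m creep '{"translation":[[0,0,20],[0,0,40],[0,0,40],[0,0,50],[0,0,20],[0,0,0]],"spin":[0,0,0,0,0,0],"gripper":[1,1,1,1,1,1]}' 25
python3 -m creep '{"translation":[[-35,-8,0],[-35,-8,0],[-35,-8,0],[-35,-8,0],[-30,-9,0],[0,0,0],[0,0,0]],"spin":[-0.02,-0.02,-0.02,-0.02,0,0,0],"gripper":[1,1,1,1,1,1,1]}' 25
python3 - <<'E'
from h import *
print(get_state()['eef_pos'],get_state()['ee_rot'])
f=shot('wrist','w2.png')
print([(np.round(d['centre'],3).tolist(),round(d['confidence'],2)) for d in nets.pinpoint('wrist','scraper')][:7])
for c in ['side','top']:
  cams.grab_frame(c)
  for l in ['jar0','scraper']:
    print(c,l,[(np.round(d['centre'],3).tolist(),round(d['confidence'],2)) for d in nets.pinpoint(c,l)][:7])
E
```

```text
t: 14.85
eef_pos: [0.5872, -0.3182, 0.0542]
ee_rot: [-3.14, -0.001, -1.649]
force: [-5.2, 4.3, 11.8]
width: 0.0508
gripper_force: 25.0
t: 15.25
eef_pos: [0.5867, -0.318, 0.0514]
ee_rot: [3.142, 0.0, -1.65]
force: [-0.0, 0.0, 0.2]
width: 0.0768
gripper_force: 0.0
t: 15.85
eef_pos: [0.5885, -0.3188, 0.2262]
ee_rot: [-3.135, -0.002, -1.65]
force: [-0.3, -0.9, 0.9]
width: 0.0876
gripper_force: 0.0
t: 16.55
eef_pos: [0.4159, -0.3591, 0.2211]
ee_rot: [3.141, 0.0, -1.731]
force: [0.8, -0.3, 0.2]
width: 0.0877
gripper_force: 0.0
[ 0.41594288 -0.35914119  0.22110297] [ 3.14118493e+00  2.31492395e-04 -1.73095573e+00]
[([0.421, -0.359, 0.005], 0.72)]
side jar0 [([0.588, -0.32, 0.006], 0.95)]
side scraper [([0.805, -0.285, -0.004], 0.97), ([0.37, 0.092, 0.001], 0.93), ([0.42, -0.362, 0.005], 0.82)]
top jar0 [([0.593, -0.407, 0.004], 0.46), ([0.583, -0.316, 0.005], 0.37)]
top scraper [([0.348, -0.106, 0.004], 0.93), ([0.366, 0.09, -0.001], 0.91), ([0.805, -0.285, -0.0], 0.57)]
```

View pics/w2.png

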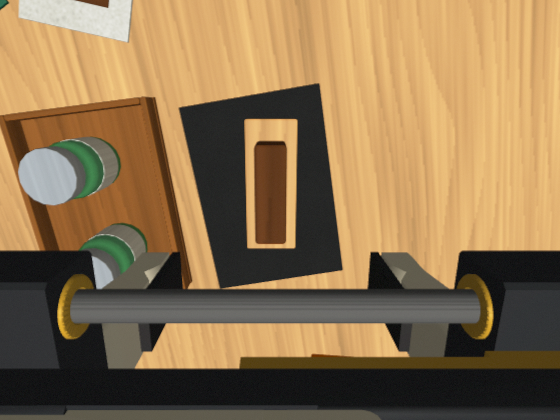

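The wrist view shows the wooden scraper at (271,184), aligned with the fingers. Both jars stand in the crate at (70,172) and (115,245). Grasping the scraper now.

```bash
python3 -m creep '{"translation":[[3,0,-30],[0,0,-40],[0,0,-40],[0,0,-40],[0,0,-25],[0,0,-8],[0,0,0],[0,0,0]],"spin":[0,0,0,0,0,0,0,0],"gripper":[1,1,1,1,1,1,1,1]}' 40
python3 -m creep '{"translation":[[0,0,0],[0,0,0],[0,0,0],[0,0,0],[0,0,0],[0,0,0],[0,0,0],[0,0,0]],"spin":[0,0,0,0,0,0,0,0],"gripper":[0,0,0,0,0,0,0,0]}' 40
python3 -m creep '{"translation":[[0,0,0],[0,0,20],[0,0,40],[0,0,40],[0,0,40],[0,0,30],[0,0,0],[0,0,0]],"spin":[0,0,0,0,0,0,0,0],"gripper":[0,0,0,0,0,0,0,0]}' 40
```

```text
t: 17.75
eef_pos: [0.4207, -0.3594, 0.0397]
ee_rot: [-3.14, -0.001, -1.729]
force: [0.3, -0.1, 0.1]
width: 0.0875
gripper_force: 0.0
t: 18.55
eef_pos: [0.4197, -0.359, 0.0385]
ee_rot: [3.141, 0.0, -1.73]
force: [0.3, 1.3, -0.3]
width: 0.0291
gripper_force: 0.0
t: 19.35
eef_pos: [0.4195, -0.3587, 0.2086]
ee_rot: [-3.141, 0.0, -1.73]
force: [0.1, -0.6, -3.8]
width: 0.0279
gripper_force: 40.0
```

```bash
python3 -m creep '{"translation":[[11,21,0],[11,21,0],[11,21,0],[11,21,0],[11,21,0],[11,21,0]],"spin":[0.14,0.14,0.14,0.14,0.14,0.14],"gripper":[0,0,0,0,0,0]}' 40
python3 -m creep '{"translation":[[11,21,0],[11,21,0],[10,21,0],[10,20,0],[10,21,0],[10,21,0],[0,0,0],[0,0,0]],"spin":[0.14,0.14,0.14,0.14,0.14,0.11,0,0],"gripper":[0,0,0,0,0,0,0,0]}' 40
python3 - <<'E'
from h import *
print(get_state()['eef_pos'],get_state()['ee_rot'])
f=shot('wrist','w3.png')
print([(np.round(d['centre'],3).tolist(),round(d['confidence'],2)) for d in nets.pinpoint('wrist','chip0')][:7])
E
```

```text
t: 19.95
eef_pos: [0.4849, -0.2317, 0.2064]
ee_rot: [3.139, 0.003, -0.884]
force: [0.4, 0.1, -2.4]
width: 0.0278
gripper_force: 40.0
t: 20.75
eef_pos: [0.5467, -0.1076, 0.2067]
ee_rot: [3.141, 0.004, -0.08]
force: [-0.6, 0.0, -1.9]
width: 0.0278
gripper_force: 40.0
[ 0.54674098 -0.10760662  0.20665035] [ 3.1411482   0.00351368 -0.08016727]
[([0.58, -0.032, 0.075], 0.89), ([0.645, -0.037, 0.075], 0.85), ([0.53, 0.028, 0.075], 0.78), ([0.53, 0.09, 0.076], 0.76), ([0.522, -0.033, 0.075], 0.72)]
```

View pics/w3.png

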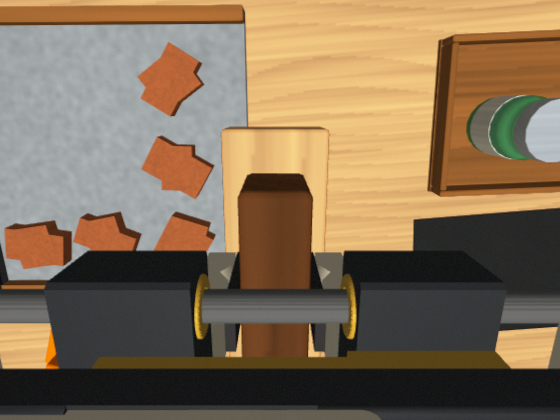

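The wrist view shows the scraper upright at (275,220), parallel to the board edge (col 246), and all 5 chips ahead of it. Checking the edges by ray before lowering.

```bash
python3 - <<'E'
from h import *
f=cams.grab_frame('wrist')
def st(X):
    d=np.array(X[:2])-[.5955,.1235]; c,s=np.cos(-.079),np.sin(-.079); return (np.array([c*d[0]+s*d[1],-s*d[0]+c*d[1]])*1000).round(1)
for n,u,v,z in [('edge',247,30,.075),('edge',249,110,.075),('rim+',100,24,.075),('rim+',10,25,.075),('rim-',30,282,.085),('chip b left',178,197,.08),('b bottom',210,195,.08),('b top',143,160,.085),('a bottom',170,115,.08),('scr top',223,130,.154),('scrR',328,130,.154)]:
    print(n,st(ray(f,u,v,z)))
E
python3 -m creep '{"translation":[[0,0,-30],[0,0,-35],[0,0,-20],[0,0,-8],[0,0,0],[0,0,0]],"spin":[0,0,0,0,0,0],"gripper":[0,0,0,0,0,0]}' 40
```

```text
edge [  97.1 -215.6]
edge [  41.3 -215.8]
rim+ [ 101.3 -109.7]
rim+ [100.7 -44.7]
rim- [-98.1 -28.6]
chip b left [ -25.9 -157.6]
b bottom [ -24.3 -183.5]
b top [   4.5 -134.4]
a bottom [  37.8 -156.4]
scr top [  31.  -206.2]
scrR [  30.9 -265.7]
t: 21.5
eef_pos: [0.5484, -0.1083, 0.1166]
ee_rot: [3.141, -0.001, -0.08]
force: [0.4, 0.4, -1.7]
width: 0.0278
gripper_force: 40.0
```

```bash
python3 -m creep '{"translation":[[0,0,-3],[0,0,-2],[1,15,0],[1,15,0],[1,15,0],[1,15,0],[2,15,0],[1,15,0]],"spin":[0,0,0,0,0,0,0,0],"gripper":[0,0,0,0,0,0,0,0]}' 40
python3 -m creep '{"translation":[[1,15,0],[1,15,0],[2,15,0],[1,15,0],[0,0,0]],"spin":[0,0,0,0,0],"gripper":[0,0,0,0,0]}' 40
python3 - <<'E'
from h import *
print(get_state()['eef_pos'],get_state()['ee_rot'])
a=shot('side','s.png')['img'][120:280,200:360];b=shot('wrist','w.png')['img']
c=cv2.resize(a,(420,420),interpolation=cv2.INTER_CUBIC)[:,:,::-1]
cv2.imwrite('pics/s4.png',np.hstack([c,cv2.resize(b[:,:,::-1],(380,420))]))
for k in ['wrist','side']: print([(np.round(d['centre'],3).tolist(),round(d['confidence'],2)) for d in nets.pinpoint(k,'chip0')][:7])
E
```

```text
t: 22.3
eef_pos: [0.5549, -0.0165, 0.1107]
ee_rot: [3.141, -0.0, -0.079]
force: [0.2, -2.5, -0.8]
width: 0.0278
gripper_force: 40.0
t: 22.8
eef_pos: [0.5602, 0.0442, 0.1105]
ee_rot: [-3.141, -0.001, -0.078]
force: [-0.0, -0.7, -2.3]
width: 0.0277
gripper_force: 40.0
[0.56016342 0.04418334 0.11051035] [-3.14101387e+00 -5.14526652e-04 -7.83769387e-02]
[([0.578, 0.094, 0.075], 0.92), ([0.645, -0.035, 0.074], 0.8), ([0.592, 0.192, 0.018], 0.64)]
[([0.519, 0.094, 0.078], 0.6), ([0.644, -0.04, 0.075], 0.52)]
```

View pics/s4.png

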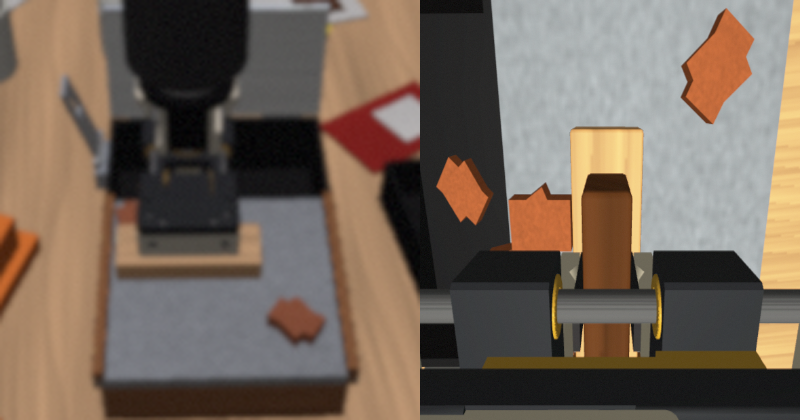

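The sweep works. One chip is in the box at (465,190), others are in front of the blade at (540,220), and the last waits at (715,65). Continuing over the seam.

```bash
python3 -m creep '{"translation":[[1,15,0],[1,15,0],[2,15,0],[1,15,0],[1,15,0],[0,3,0],[0,0,0]],"spin":[0,0,0,0,0,0,0],"gripper":[0,0,0,0,0,0,0]}' 40
python3 -m creep '{"translation":[[-1,-15,0],[0,-5,30],[0,0,40],[0,0,10],[0,0,0]],"spin":[0,0,0,0,0],"gripper":[0,0,0,0,0]}' 40
python3 - <<'E'
from h import *
print(get_state()['eef_pos'],get_state()['ee_rot'])
for k in ['top','wrist','side']: 
  cams.grab_frame(k);print(k,[(np.round(d['centre'],3).tolist(),round(d['confidence'],2)) for d in nets.pinpoint(k,'chip0')][:7])
E
```

```text
t: 23.7
eef_pos: [0.5656, 0.121, 0.1104]
ee_rot: [3.142, 0.0, -0.078]
force: [-0.7, -0.5, -1.7]
width: 0.0279
gripper_force: 40.0
t: 24.2
eef_pos: [0.5655, 0.0995, 0.1926]
ee_rot: [-3.139, -0.003, -0.081]
force: [-0.9, 0.1, -2.9]
width: 0.0276
gripper_force: 40.0
[0.56553204 0.09946269 0.19260735] [-3.13944576 -0.00342768 -0.08076861]
top [([0.52, 0.149, 0.02], 0.61), ([0.651, -0.038, 0.076], 0.55), ([0.582, -0.314, 0.003], 0.2)]
wrist [([0.589, 0.19, 0.015], 0.96), ([0.552, 0.188, 0.026], 0.88), ([0.641, -0.039, 0.074], 0.77), ([0.633, 0.164, 0.018], 0.68), ([0.523, 0.149, 0.02], 0.58)]
side [([0.645, -0.04, 0.073], 0.59), ([0.548, 0.191, 0.028], 0.51), ([0.587, 0.19, 0.02], 0.44)]
```

```bash
python3 -m creep '{"translation":[[7,-35,0],[7,-35,0],[7,-35,0],[7,-35,0],[6,-36,0],[6,-36,0],[0,0,0]],"spin":[0,0,0,0,0,0,0],"gripper":[0,0,0,0,0,0,0]}' 40
python3 -m creep '{"translation":[[0,0,-30],[0,0,-30],[0,0,-20],[0,0,-2],[0,0,0],[0,0,0]],"spin":[0,0,0,0,0,0],"gripper":[0,0,0,0,0,0]}' 40
```

```text
t: 25.2
eef_pos: [0.6044, -0.1156, 0.1891]
ee_rot: [3.14, 0.002, -0.083]
force: [-1.3, 1.3, -2.2]
width: 0.0279
gripper_force: 40.0
t: 25.8
eef_pos: [0.6044, -0.1117, 0.1078]
ee_rot: [-3.142, 0.001, -0.08]
force: [0.4, 0.3, -2.1]
width: 0.028
gripper_force: 39.6
```

```bash
python3 -m creep '{"translation":[[0,0,3],[0,0,0],[1,10,0],[1,15,0],[1,15,0],[1,15,0],[2,15,0],[1,15,0]],"spin":[0,0,0,0,0,0,0,0],"gripper":[0,0,0,0,0,0,0,0]}' 40
python3 -m creep '{"translation":[[1,15,0],[1,15,0],[2,15,0],[1,15,0],[1,15,0],[1,15,0],[1,15,0],[2,15,0]],"spin":[0,0,0,0,0,0,0,0],"gripper":[0,0,0,0,0,0,0,0]}' 40
python3 -m creep '{"translation":[[1,15,0],[1,10,0],[0,0,0],[-1,-15,0],[0,-5,30],[0,0,40],[0,0,15],[0,0,0]],"spin":[0,0,0,0,0,0,0,0],"gripper":[0,0,0,0,0,0,0,0]}' 40
python3 -m creep '{"translation":[[-5,-40,10],[-5,-40,0],[-5,-40,0],[-5,-40,0],[-5,-40,0],[-5,-40,0]],"spin":[0,0,0,0,0,0],"gripper":[0,0,0,0,0,0]}' 40
python3 - <<'E'
from h import *
print(get_state()['eef_pos'],get_state()['ee_rot'])
fs={}
for k in ['top','wrist','side']: 
  fs[k]=shot(k,k+'5.png')['img'];print(k,[(np.round(d['centre'],3).tolist(),round(d['confidence'],2)) for d in nets.pinpoint(k,'chip0')][:7],[(np.round(d['centre'],3).tolist(),round(d['confidence'],2)) for d in nets.pinpoint(k,'hasp_tip')][:3])
a=cv2.resize(fs['side'][100:290,200:360],(400,475),interpolation=cv2.INTER_CUBIC);b=cv2.resize(fs['top'][150:270,200:300],(400,475),interpolation=cv2.INTER_CUBIC)
cv2.imwrite('pics/m5.png',np.hstack([a,b])[:,:,::-1])
E
```

```text
t: 26.6
eef_pos: [0.6119, -0.0253, 0.1116]
ee_rot: [-3.142, -0.0, -0.079]
force: [0.3, -0.5, -2.2]
width: 0.0281
gripper_force: 39.6
t: 27.4
eef_pos: [0.6217, 0.0943, 0.1116]
ee_rot: [-3.142, 0.0, -0.08]
force: [0.1, -0.7, -2.4]
width: 0.0282
gripper_force: 39.6
t: 28.2
eef_pos: [0.624, 0.0972, 0.1998]
ee_rot: [-3.139, -0.005, -0.081]
force: [0.3, 0.6, -2.2]
width: 0.0278
gripper_force: 39.6
t: 28.8
eef_pos: [0.591, -0.1441, 0.2049]
ee_rot: [-3.141, 0.002, -0.08]
force: [0.2, -0.6, -1.7]
width: 0.0282
gripper_force: 39.6
[ 0.59100879 -0.14407983  0.20493241] [-3.14147696e+00  2.32225264e-03 -8.04589003e-02]
top [([0.591, 0.188, 0.021], 0.59), ([0.551, 0.19, 0.026], 0.59), ([0.632, 0.162, 0.019], 0.52), ([0.522, 0.15, 0.023], 0.45)] [([0.582, -0.318, 0.004], 0.35)]
wrist [] []
side [([0.586, 0.19, 0.02], 0.6), ([0.55, 0.19, 0.029], 0.6)] [([0.454, 0.191, 0.168], 0.6)]
```

View pics/m5.png

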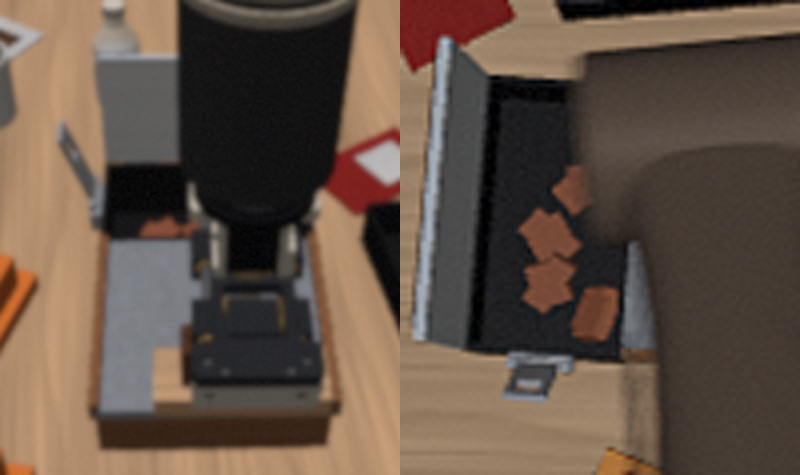

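In the top view four chips lie in the box at (575,190), (550,235), (550,282) and (597,313). The arm hides the fifth. I'll put the scraper back, then look again.

```bash
python3 -m creep '{"translation":[[-16,-20,0],[-16,-20,0],[-16,-20,0],[-16,-20,0],[-16,-20,0],[-16,-20,0]],"spin":[-0.14,-0.14,-0.14,-0.14,-0.14,-0.14],"gripper":[0,0,0,0,0,0]}' 40
python3 -m creep '{"translation":[[-16,-20,0],[-16,-20,0],[-16,-20,0],[-16,-20,0],[-4,-4,0],[0,0,0]],"spin":[-0.14,-0.14,-0.14,-0.14,-0.1,0],"gripper":[0,0,0,0,0,0]}' 40
python3 -m creep '{"translation":[[0,0,-30],[0,0,-40],[0,0,-40],[0,0,-30],[0,0,-15],[0,0,-5],[0,0,0],[0,0,0]],"spin":[0,0,0,0,0,0,0,0],"gripper":[0,0,0,0,0,0,0,0]}' 40
```

```text
t: 29.85
eef_pos: [0.4964, -0.2618, 0.2067]
ee_rot: [-3.141, -0.0, -0.924]
force: [0.2, -0.3, -1.7]
width: 0.0276
gripper_force: 39.9
t: 30.45
eef_pos: [0.4284, -0.346, 0.2066]
ee_rot: [-3.141, 0.0, -1.581]
force: [-0.0, 0.2, -2.5]
width: 0.0278
gripper_force: 39.9
t: 31.25
eef_pos: [0.4298, -0.346, 0.0476]
ee_rot: [-3.14, -0.001, -1.578]
force: [-0.5, 0.1, -1.2]
width: 0.0275
gripper_force: 39.9
```

```bash
python3 -m creep '{"translation":[[0,0,-4],[0,0,-3],[0,0,-2],[0,0,-1],[0,0,0]],"spin":[0,0,0,0,0],"gripper":[0,0,0,0,0]}' 40
python3 -m creep '{"translation":[[0,0,0],[0,0,0],[0,0,0],[0,0,0],[0,0,0],[0,0,0],[0,0,0]],"spin":[0,0,0,0,0,0,0],"gripper":[1,1,1,1,1,1,1]}' 25
python3 -m creep '{"translation":[[0,0,20],[0,0,40],[0,0,40],[0,0,40],[0,0,40],[0,0,40],[0,0,0]],"spin":[0,0,0,0,0,0,0],"gripper":[1,1,1,1,1,1,1]}' 25
python3 - <<'E'
from h import *
print(get_state()['eef_pos'],get_state()['ee_rot'])
fs={}
for k in ['top','wrist','side']: 
  fs[k]=shot(k,k+'6.png')['img']
  for l in ['chip0','hasp_tip','lid_edge','scraper','jar0']: print(k,l,[(np.round(d['centre'],3).tolist(),round(d['confidence'],2)) for d in nets.pinpoint(k,l)][:5])
a=cv2.resize(fs['side'][100:290,200:360],(400,475),interpolation=cv2.INTER_CUBIC);b=cv2.resize(fs['top'][150:270,200:300],(400,475),interpolation=cv2.INTER_CUBIC)
cv2.imwrite('pics/m6.png',np.hstack([a,b])[:,:,::-1])
E
```

```text
t: 31.75
eef_pos: [0.4288, -0.3461, 0.0372]
ee_rot: [-3.141, -0.0, -1.579]
force: [-0.2, 2.1, 5.2]
width: 0.0279
gripper_force: 40.0
t: 32.45
eef_pos: [0.4287, -0.346, 0.0365]
ee_rot: [3.142, 0.0, -1.58]
force: [0.3, 0.8, -0.4]
width: 0.078
gripper_force: 0.0
t: 33.15
eef_pos: [0.431, -0.3476, 0.2629]
ee_rot: [-3.133, -0.005, -1.579]
force: [1.1, 0.0, -0.3]
width: 0.0879
gripper_force: 0.0
[ 0.43101926 -0.34756232  0.26290592] [-3.13269274 -0.00498601 -1.57912266]
top chip0 [([0.55, 0.19, 0.023], 0.71), ([0.591, 0.189, 0.02], 0.59), ([0.681, 0.149, 0.03], 0.59), ([0.633, 0.164, 0.017], 0.45)]
top hasp_tip [([0.452, 0.193, 0.169], 0.44), ([0.549, 0.188, 0.023], 0.24)]
top lid_edge [([0.603, 0.259, 0.205], 0.69)]
top scraper [([0.807, -0.285, 0.002], 0.64), ([0.347, -0.105, 0.004], 0.58), ([0.366, 0.091, -0.001], 0.57)]
top jar0 [([0.6, 0.182, 0.008], 0.61), ([0.593, -0.406, 0.004], 0.41)]
wrist chip0 []
wrist hasp_tip []
wrist lid_edge []
wrist scraper [([0.348, -0.111, 0.001], 0.71)]
wrist jar0 [([0.591, -0.321, 0.006], 0.82), ([0.594, -0.408, 0.009], 0.57)]
side chip0 [([0.586, 0.188, 0.02], 0.57), ([0.551, 0.191, 0.029], 0.55)]
side hasp_tip []
side lid_edge [([0.604, 0.259, 0.201], 0.86)]
side scraper [([0.806, -0.286, -0.006], 0.87), ([0.37, 0.09, 0.001], 0.7), ([0.466, -0.33, 0.004], 0.57)]
side jar0 [([0.589, -0.317, 0.005], 0.89)]
```

View pics/m6.png

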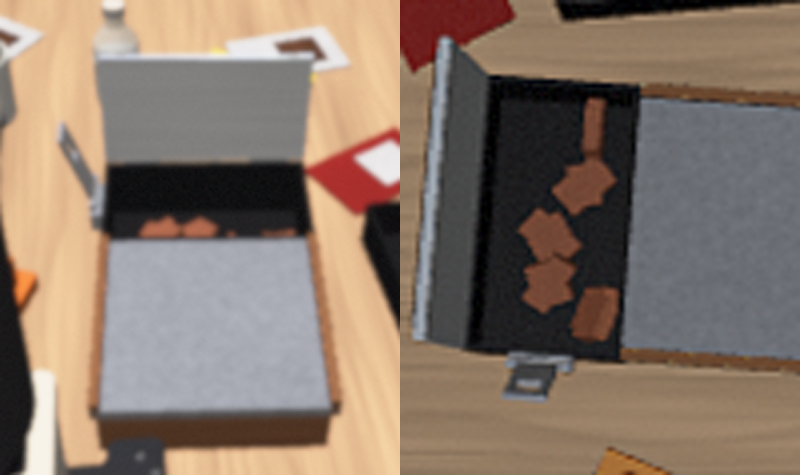

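All five chips are in the box and the board is clean. The side network now puts the scraper at (0.466,-0.33), so it may have been knocked. Checking the wrist picture.

View pics/wrist6.png

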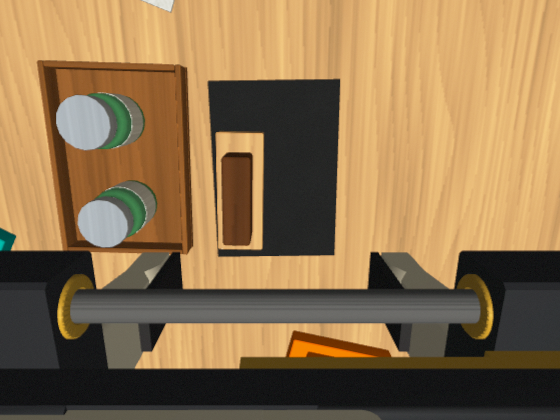

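The wrist view shows the scraper at (240,190), shifted about 4 cm towards the crate. That's still on the pad, but off its middle, so I'll re-centre it.

```bash
python3 - <<'E'
from h import *
f=cams.grab_frame('wrist'); im=f['img']; s=get_state(); print(s['eef_pos'],s['ee_rot'][2])
hsv=cv2.cvtColor(im,cv2.COLOR_RGB2HSV); m=cv2.inRange(hsv,(8,60,140),(30,255,255))
sub=m[100:252,212:275]; cs,_=cv2.findContours(sub,0,2); c=max(cs,key=cv2.contourArea)+[212,100]
r=cv2.minAreaRect(c); b=cv2.boxPoints(r); W=np.array([ray(f,*p,.026) for p in b]); print(r,W.tolist(),W.mean(0))
for p in [(210,82),(339,80),(334,254),(219,255)]: print('pad',ray(f,*p,.004))
E
```

```text
[ 0.42869015 -0.34595771  0.25656837] -1.5797704598433322
((238.0, 192.0), (118.0, 52.0), 90.0) [[0.4937, -0.3951, 0.026], [0.4395, -0.3946, 0.026], [0.4418, -0.2629, 0.026], [0.501, -0.2634, 0.026]] [ 0.469 -0.329  0.026]
pad [ 0.4966 -0.4467  0.004 ]
pad [ 0.3598 -0.4475  0.004 ]
pad [ 0.3582 -0.2494  0.004 ]
pad [ 0.497  -0.2493  0.004 ]
```

```bash
python3 -m creep '{"translation":[[19,8,0],[19,9,0],[0,0,-40],[0,0,-40],[0,0,-40],[0,0,-40],[0,0,-30],[0,0,-20]],"spin":[0,0,0,0,0,0,0,0],"gripper":[0.6,0.6,0.6,0.6,0.6,0.6,0.6,0.6]}' 30
python3 -m creep '{"translation":[[0,0,-7],[0,0,0],[0,0,0],[0,0,0],[0,0,0],[0,0,0],[0,0,0]],"spin":[0,0,0,0,0,0,0],"gripper":[0.6,0.6,0,0,0,0,0]}' 30
python3 -m creep '{"translation":[[0,0,3],[0,0,3],[-10,-4,0],[-10,-5,0],[-10,-5,0],[-8,-4,0],[0,0,0]],"spin":[0,0,0,0,0,0,0],"gripper":[0,0,0,0,0,0,0]}' 30
```

```text
t: 34.9
eef_pos: [0.4667, -0.3279, 0.0438]
ee_rot: [3.139, 0.001, -1.579]
force: [0.4, -0.1, 1.5]
width: 0.0524
gripper_force: 0.0
t: 35.6
eef_pos: [0.4669, -0.3291, 0.0404]
ee_rot: [-3.141, -0.0, -1.58]
force: [-2.5, 1.5, 5.8]
width: 0.0278
gripper_force: 29.8
t: 36.3
eef_pos: [0.427, -0.3475, 0.0455]
ee_rot: [3.141, 0.0, -1.581]
force: [0.2, 0.2, -3.0]
width: 0.028
gripper_force: 29.8
```

```bash
python3 -m creep '{"translation":[[0,0,-3],[0,0,-3],[0,0,-2],[0,0,0],[0,0,0],[0,0,0],[0,0,0]],"spin":[0,0,0,0,0,0,0],"gripper":[0,0,0,0,0.6,0.6,0.6]}' 30
python3 -m creep '{"translation":[[0,0,0],[0,0,0],[0,0,20],[0,0,40],[0,0,50],[0,0,50],[0,0,50],[0,0,45]],"spin":[0,0,0,0,0,0,0,0],"gripper":[0.7,0.7,0.7,0.7,0.7,0.7,0.7,0.7]}' 30
python3 - <<'E'
from h import *
print(get_state()['eef_pos'],get_state()['ee_rot'])
f=shot('wrist','w7.png'); print([(np.round(d['centre'],3).tolist(),round(d['confidence'],2)) for d in nets.pinpoint('wrist','scraper')][:7])
hsv=cv2.cvtColor(f['img'],cv2.COLOR_RGB2HSV); m=cv2.inRange(hsv,(8,60,140),(30,255,255))
cs,_=cv2.findContours(m[100:240,225:325],0,2); c=max(cs,key=cv2.contourArea)+[225,100]
print([ray(f,*p,.026).tolist() for p in cv2.boxPoints(cv2.minAreaRect(c))])
E
python3 -m creep '{"translation":[[11,38,0],[11,38,0],[11,38,0],[11,38,0],[11,38,0],[11,38,0],[11,38,0],[11,38,0]],"spin":[0.09,0.09,0.09,0.09,0.09,0.09,0.09,0.09],"gripper":[0,0,0,0,0,0,0,0]}' 30
```

```text
t: 37.0
eef_pos: [0.429, -0.3469, 0.0374]
ee_rot: [-3.142, -0.0, -1.579]
force: [0.2, 0.2, -0.1]
width: 0.0462
gripper_force: 0.0
t: 37.8
eef_pos: [0.4285, -0.347, 0.2954]
ee_rot: [-3.14, -0.001, -1.58]
force: [1.4, -0.4, -1.0]
width: 0.0612
gripper_force: 0.0
[ 0.4285245  -0.34703211  0.29535234] [-3.14023710e+00 -6.90963773e-04 -1.57977058e+00]
[([0.349, -0.111, 0.002], 0.97), ([0.429, -0.35, 0.007], 0.66)]
[[0.4519, -0.4133, 0.026], [0.4021, -0.4129, 0.026], [0.401, -0.2811, 0.026], [0.4551, -0.2815, 0.026]]
t: 38.7
eef_pos: [0.5168, -0.0413, 0.2925]
ee_rot: [-3.141, -0.0, -0.856]
force: [0.6, -0.3, 0.4]
width: 0.0038
gripper_force: 0.0
```

The scraper is back in the middle of the pad. Continuing to behind the lid.

```bash
python3 -m creep '{"translation":[[11,39,0],[11,39,0],[11,39,0],[11,39,0],[11,39,0],[11,39,0],[11,39,0]],"spin":[0.09,0.09,0.09,0.09,0.09,0.09,0.09],"gripper":[0,0,0,0,0,0,0]}' 30
python3 -m creep '{"translation":[[11,39,0],[11,39,0],[0,0,0],[0,0,-40],[0,0,-40],[0,0,-30],[0,0,-15],[0,0,0]],"spin":[0.09,0.05,0,0,0,0,0,0],"gripper":[0,0,0,0,0,0,0,0]}' 30
python3 - <<'E'
from h import *
shot('side','s8.png'); print(get_state()['eef_pos'])
for k in ['side','top']:
  cams.grab_frame(k);print([(np.round(d['centre'],3).tolist(),round(d['confidence'],2)) for d in nets.pinpoint(k,'lid_edge')][:3])
E
```

```text
t: 39.4
eef_pos: [0.5938, 0.2317, 0.2922]
ee_rot: [3.141, 0.0, -0.226]
force: [1.4, -0.6, -0.3]
width: 0.0002
gripper_force: 0.0
t: 40.2
eef_pos: [0.6148, 0.3071, 0.1652]
ee_rot: [3.139, 0.003, -0.09]
force: [-0.8, 0.4, 0.3]
width: 0.0001
gripper_force: 0.0
[0.61580045 0.30773071 0.16740792]
[([0.601, 0.257, 0.2], 0.97)]
[([0.604, 0.257, 0.203], 0.58)]
```

View pics/s8.png

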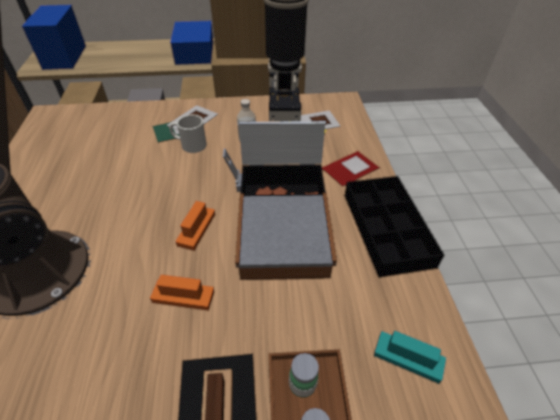

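The gripper is behind the lid at (285,110). Pushing the lid shut along an arc.

```bash
python3 -m creep '{"translation":[[-1,-15,1],[-1,-20,0],[-1,-15,0],[-1,-18,-5],[-1,-12,-6],[-1,-12,-6],[-1,-10,-9],[0,0,0]],"spin":[0,0,0,0,0,0,0,0],"gripper":[0,0,0,0,0,0,0,0]}' 30
python3 -m creep '{"translation":[[-1,-9,-10],[0,-7,-12],[0,-6,-12],[0,-3,-12],[0,-2,-10],[0,0,-4],[0,0,0]],"spin":[0,0,0,0,0,0,0],"gripper":[0,0,0,0,0,0,0]}' 30
```

```text
t: 41.25
eef_pos: [0.6074, 0.2039, 0.1404]
ee_rot: [3.139, 0.003, -0.091]
force: [0.3, -0.3, 0.0]
width: 0.0006
gripper_force: 0.0
t: 41.95
eef_pos: [0.6071, 0.1783, 0.0833]
ee_rot: [3.14, 0.001, -0.089]
force: [-5.0, -3.2, 12.9]
width: 0.0006
gripper_force: 6.3
```

```bash
python3 -m creep '{"translation":[[0,-30,3],[0,-15,-2],[0,0,-2],[0,0,0],[0,0,20],[0,0,40],[0,0,40],[0,0,40]],"spin":[0,0,0,0,0,0,0,0],"gripper":[0,0,0,0,0,0,0,0]}' 30
python3 - <<'E'
from h import *
print(get_state()['eef_pos'])
fs={}
for k in ['side','top']:
  fs[k]=shot(k,k+'9.png')['img']
  for l in ['lid_edge','hasp_tip']: print(k,l,[(np.round(d['centre'],3).tolist(),round(d['confidence'],2)) for d in nets.pinpoint(k,l)][:3])
a=cv2.resize(fs['side'][100:290,200:360],(400,475),interpolation=cv2.INTER_CUBIC);b=cv2.resize(fs['top'][150:270,200:300],(400,475),interpolation=cv2.INTER_CUBIC)
cv2.imwrite('pics/m9.png',np.hstack([a,b])[:,:,::-1])
E
```

```text
t: 42.75
eef_pos: [0.6074, 0.134, 0.2223]
ee_rot: [3.141, 0.001, -0.09]
force: [-0.1, -0.5, -0.3]
width: 0.0002
gripper_force: 0.0
[0.60744934 0.13397105 0.22225821]
side lid_edge [([0.593, 0.12, 0.074], 0.55)]
side hasp_tip [([0.453, 0.197, 0.168], 0.47)]
top lid_edge [([0.595, 0.121, 0.08], 0.79), ([0.596, 0.122, -0.0], 0.32)]
top hasp_tip [([0.452, 0.19, 0.169], 0.68), ([0.344, 0.458, 0.001], 0.64)]
```

View pics/m9.png

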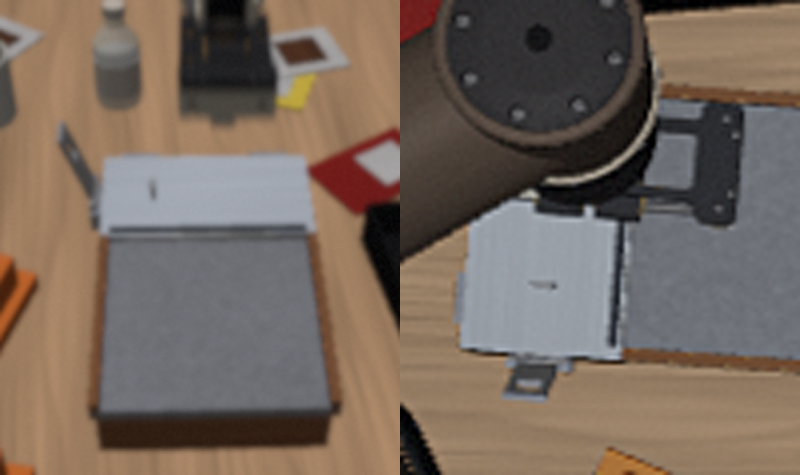

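The lid is shut, with its free edge at (615,285) in the right half and the staple at (543,285). The hasp is still up at (530,378). Next the gripper goes over to the outer side of the hasp.

```bash
python3 -m creep '{"translation":[[-20,6,30],[-35,12,0],[-40,12,0],[-40,14,0],[-40,14,0],[-6,2,0],[0,0,0]],"spin":[0,0,0,0,0,0,0],"gripper":[0,0,0,0,0,0,0]}' 30
python3 - <<'E'
from h import *
print(get_state()['eef_pos'])
cams.grab_frame('wrist')
for k in ['wrist','side']: print(k,[(np.round(d['centre'],3).tolist(),round(d['confidence'],2)) for d in nets.pinpoint(k,'hasp_tip')][:3])
E
```

```text
t: 43.75
eef_pos: [0.4255, 0.1943, 0.251]
ee_rot: [3.141, 0.001, -0.087]
force: [0.7, 0.2, -0.3]
width: 0.0003
gripper_force: 0.0
[0.4255418  0.19428449 0.25099407]
wrist [([0.453, 0.193, 0.165], 0.59)]
side [([0.453, 0.197, 0.168], 0.47)]
```

```bash
python3 -m creep '{"translation":[[0,0,-40],[0,0,-40],[0,0,-30],[0,0,-10],[0,0,0],[15,-1,0],[15,-1,0],[15,-1,0]],"spin":[0,0,0,0,0,0,0,0],"gripper":[0,0,0,0,0,0,0,0]}' 30
python3 -m creep '{"translation":[[16,-1,-2],[12,-1,-6],[10,-1,-9],[7,-1,-12],[3,0,-8],[0,0,-4],[0,0,0]],"spin":[0,0,0,0,0,0,0],"gripper":[0,0,0,0,0,0,0]}' 30
```

```text
t: 44.7
eef_pos: [0.474, 0.1915, 0.1329]
ee_rot: [-3.14, -0.002, -0.09]
force: [-1.7, 0.1, 1.1]
width: 0.0001
gripper_force: 0.6
t: 45.4
eef_pos: [0.5193, 0.1867, 0.0899]
ee_rot: [3.141, 0.001, -0.09]
force: [0.4, 0.4, 0.4]
width: 0.0003
gripper_force: 0.0
```

```bash
python3 -m creep '{"translation":[[0,0,-2],[0,0,-2],[0,0,0],[0,0,0]],"spin":[0,0,0,0],"gripper":[0,0,0,0]}' 30
python3 -m creep '{"translation":[[0,0,20],[0,0,40],[0,-30,40],[0,-40,40],[0,-40,20],[0,-40,0],[0,-40,0],[0,-40,0]],"spin":[-0.1,-0.1,-0.12,-0.14,-0.14,-0.14,-0.14,-0.14],"gripper":[0,0,0,0,1,1,1,1]}' 30
python3 - <<'E'
from h import *
print(get_state()['eef_pos'])
fs={}
for k in ['side','top']:
  fs[k]=shot(k,k+'10.png')['img']
  for l in ['lid_edge','hasp_tip']: print(k,l,[(np.round(d['centre'],3).tolist(),round(d['confidence'],2)) for d in nets.pinpoint(k,l)][:3])
a=cv2.resize(fs['side'][100:290,200:360],(400,475),interpolation=cv2.INTER_CUBIC);b=cv2.resize(fs['top'][150:270,200:300],(400,475),interpolation=cv2.INTER_CUBIC)
cv2.imwrite('pics/m10.png',np.hstack([a,b])[:,:,::-1])
E
```

```text
t: 45.8
eef_pos: [0.5196, 0.1871, 0.089]
ee_rot: [-3.141, -0.001, -0.089]
force: [-8.4, -2.1, 20.6]
width: 0.0002
gripper_force: 10.1
t: 46.6
eef_pos: [0.5191, -0.0395, 0.2425]
ee_rot: [-3.14, 0.0, -1.115]
force: [0.8, 0.5, 1.2]
width: 0.027
gripper_force: 0.0
[ 0.51912893 -0.03950005  0.24248377]
side lid_edge [([0.593, 0.119, 0.076], 0.82)]
side hasp_tip [([0.592, 0.121, 0.075], 0.37)]
top lid_edge [([0.595, 0.12, 0.08], 0.57)]
top hasp_tip [([0.581, -0.316, 0.006], 0.48)]
```

View pics/m10.png

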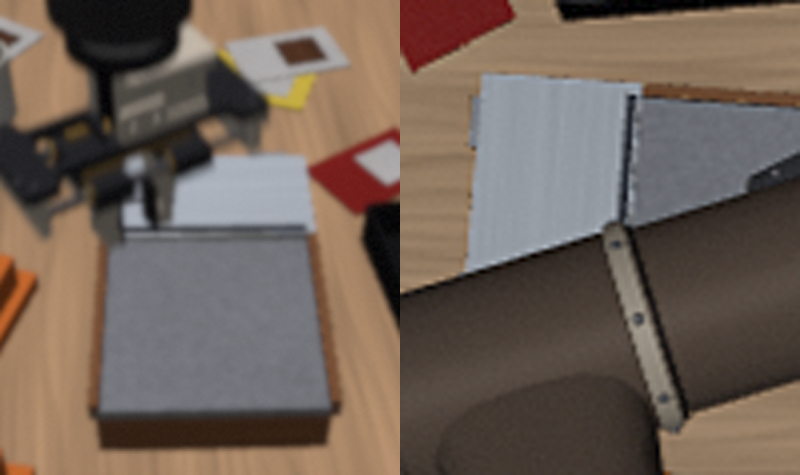

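The press stopped at z = 0.089, which is the strap's height when flat, with 20 N. The arm hides the hasp for now, so I'll move to the jars and check from there.

```bash
python3 -m creep '{"translation":[[10,-40,0],[10,-40,0],[10,-40,0],[10,-40,0],[10,-40,0],[10,-40,0],[9,-38,0],[0,0,0]],"spin":[-0.08,-0.08,-0.08,-0.08,-0.08,-0.07,-0.07,0],"gripper":[1,1,1,1,1,1,1,1]}' 30
python3 - <<'E'
from h import *
print(get_state()['eef_pos'],get_state()['ee_rot'])
fs={}
for k in ['side','top','wrist']:
  fs[k]=shot(k,k+'11.png')['img']
  for l in ['lid_edge','hasp_tip','jar0','scraper']: print(k,l,[(np.round(d['centre'],3).tolist(),round(d['confidence'],2)) for d in nets.pinpoint(k,l)][:3])
a=cv2.resize(fs['side'][100:290,200:360],(400,475),interpolation=cv2.INTER_CUBIC);b=cv2.resize(fs['top'][150:270,200:300],(400,475),interpolation=cv2.INTER_CUBIC)
cv2.imwrite('pics/m11.png',np.hstack([a,b])[:,:,::-1])
E
```

```text
t: 47.7
eef_pos: [0.5896, -0.3188, 0.2403]
ee_rot: [3.14, -0.0, -1.653]
force: [-0.7, 0.2, -1.0]
width: 0.0877
gripper_force: 0.0
[ 0.58963228 -0.31877414  0.2403233 ] [ 3.13977478e+00 -4.33614232e-04 -1.65271338e+00]
side lid_edge [([0.594, 0.121, 0.076], 0.56)]
side hasp_tip [([0.566, 0.185, 0.088], 0.74)]
side jar0 [([0.585, -0.319, 0.006], 0.98)]
side scraper [([0.429, -0.351, 0.005], 0.84), ([0.806, -0.283, -0.006], 0.73), ([0.356, -0.105, 0.002], 0.68)]
top lid_edge [([0.594, 0.118, 0.08], 0.85), ([0.596, 0.121, -0.002], 0.68)]
top hasp_tip [([0.567, 0.181, 0.088], 0.67), ([0.594, 0.122, 0.078], 0.43), ([0.344, 0.459, -0.001], 0.39)]
top jar0 [([0.584, -0.314, 0.006], 0.69), ([0.592, -0.408, 0.006], 0.68)]
top scraper [([0.366, 0.092, -0.001], 0.62), ([0.348, -0.102, 0.003], 0.57), ([0.433, -0.35, 0.001], 0.55)]
wrist lid_edge []
wrist hasp_tip []
wrist jar0 [([0.589, -0.318, 0.007], 0.73)]
wrist scraper [([0.431, -0.351, 0.002], 0.92), ([0.8, -0.292, 0.001], 0.69)]
```

View pics/m11.png

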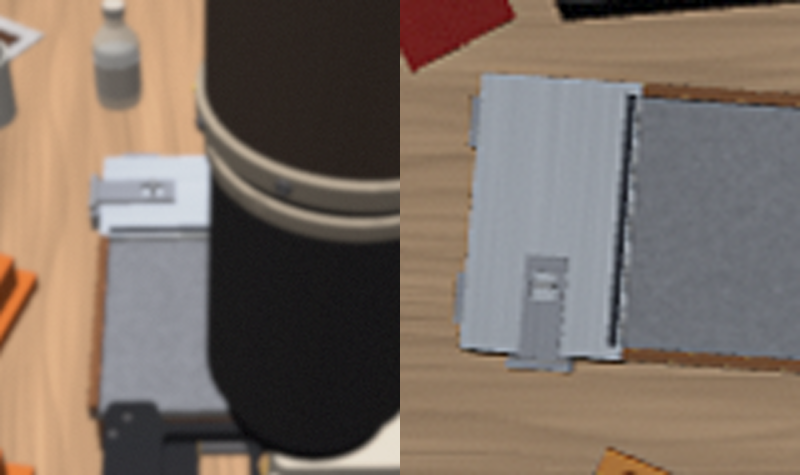

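The hasp lies flat with the staple through its slot at (545,285), tip z = 0.088. Now returning the jars.

```bash
python3 -m creep '{"translation":[[-2,0,-30],[0,0,-40],[0,0,-40],[0,0,-40],[0,0,-30],[0,0,-7],[0,0,0]],"spin":[0,0,0,0,0,0,0],"gripper":[1,1,1,1,1,1,1]}' 25
python3 -m creep '{"translation":[[0,0,0],[0,0,0],[0,0,0],[0,0,0],[0,0,0],[0,0,0],[0,0,0]],"spin":[0,0,0,0,0,0,0],"gripper":[0.4,0.4,0.4,0.4,0.4,0.4,0.4]}' 25
python3 -m creep '{"translation":[[0,0,20],[0,0,40],[0,0,45],[0,0,45],[0,0,40],[0,0,0]],"spin":[0,0,0,0,0,0],"gripper":[0.4,0.4,0.4,0.4,0.4,0.4]}' 25
python3 -m creep '{"translation":[[0,25,0],[0,40,0],[0,40,0],[0,40,0],[0,40,0],[0,40,0],[0,40,0],[0,40,0]],"spin":[0,0,0,0,0,0,0,0],"gripper":[0.4,0.4,0.4,0.4,0.4,0.4,0.4,0.4]}' 25
python3 -m creep '{"translation":[[0,30,0],[0,13,0],[0,0,0],[0,0,-40],[0,0,-40],[0,0,-20],[0,0,0],[0,0,0]],"spin":[0,0,0,0,0,0,0,0],"gripper":[0.4,0.4,0.4,0.4,0.4,0.4,0.4,0.4]}' 25
```

```text
t: 49.15
eef_pos: [0.5862, -0.3164, 0.0541]
ee_rot: [3.139, 0.0, -1.65]
force: [0.2, -0.9, 0.7]
width: 0.0878
gripper_force: 0.0
t: 49.85
eef_pos: [0.5871, -0.3164, 0.0555]
ee_rot: [-3.141, -0.0, -1.65]
force: [-0.1, 1.0, 3.3]
width: 0.0504
gripper_force: 25.0
t: 50.45
eef_pos: [0.589, -0.3176, 0.2518]
ee_rot: [-3.132, -0.003, -1.649]
force: [0.1, -0.6, -1.7]
width: 0.0501
gripper_force: 25.0
t: 51.25
eef_pos: [0.5858, -0.0097, 0.244]
ee_rot: [3.14, -0.0, -1.65]
force: [0.4, -0.3, -2.2]
width: 0.0502
gripper_force: 25.0
t: 52.05
eef_pos: [0.587, 0.0308, 0.1453]
ee_rot: [3.141, -0.001, -1.65]
force: [0.1, 0.5, 0.2]
width: 0.0504
gripper_force: 25.0
```

```bash
python3 -m creep '{"translation":[[0,0,-12],[0,0,-5],[0,0,-3],[0,0,-2],[0,0,0],[0,0,0]],"spin":[0,0,0,0,0,0],"gripper":[0.4,0.4,0.4,0.4,0.4,0.4]}' 25
python3 -m creep '{"translation":[[0,0,0],[0,0,0],[0,0,0],[0,0,0],[0,0,20],[0,0,40],[0,0,40],[0,0,25]],"spin":[0,0,0,0,0,0,0,0],"gripper":[1,1,1,1,1,1,1,1]}' 25
python3 -m creep '{"translation":[[0,-30,0],[0,-40,0],[0,-40,0],[0,-40,0],[0,-40,0],[0,-40,0],[0,-40,0],[0,-40,0]],"spin":[0,0,0,0,0,0,0,0],"gripper":[1,1,1,1,1,1,1,1]}' 25
python3 -m creep '{"translation":[[1,-40,0],[1,-40,0],[1,-35,0],[0,-14,0],[0,0,0],[0,0,0]],"spin":[0,0,0,0,0,0],"gripper":[1,1,1,1,1,1]}' 25
python3 - <<'E'
from h import *
print(get_state()['eef_pos'])
for k in ['wrist','side','top']:
  cams.grab_frame(k); print(k,[(np.round(d['centre'],3).tolist(),round(d['confidence'],2)) for d in nets.pinpoint(k,'jar0')][:4])
E
```

```text
t: 52.65
eef_pos: [0.5867, 0.0316, 0.1244]
ee_rot: [-3.141, -0.0, -1.649]
force: [-3.3, 0.8, 7.4]
width: 0.0502
gripper_force: 25.0
t: 53.45
eef_pos: [0.5876, 0.0317, 0.2512]
ee_rot: [-3.138, 0.001, -1.649]
force: [0.9, 0.3, 0.2]
width: 0.0878
gripper_force: 0.0
t: 54.25
eef_pos: [0.5865, -0.28, 0.2478]
ee_rot: [-3.142, -0.0, -1.65]
force: [1.1, 0.1, 0.9]
width: 0.0876
gripper_force: 0.0
t: 54.85
eef_pos: [0.5896, -0.407, 0.2474]
ee_rot: [3.141, 0.0, -1.65]
force: [0.5, 0.1, -0.3]
width: 0.0873
gripper_force: 0.0
[ 0.58956894 -0.40701168  0.24744632]
wrist [([0.592, -0.408, 0.008], 0.92)]
side [([0.59, 0.028, 0.076], 0.65), ([0.594, -0.366, -0.002], 0.43)]
top [([0.583, 0.034, 0.073], 0.76)]
```

```bash
python3 -m creep '{"translation":[[0,0,-30],[0,0,-40],[0,0,-40],[0,0,-40],[0,0,-30],[0,0,-13],[0,0,0]],"spin":[0,0,0,0,0,0,0],"gripper":[1,1,1,1,1,1,1]}' 25
python3 -m creep '{"translation":[[0,0,0],[0,0,0],[0,0,0],[0,0,0],[0,0,0],[0,0,0],[0,0,0]],"spin":[0,0,0,0,0,0,0],"gripper":[0.4,0.4,0.4,0.4,0.4,0.4,0.4]}' 25
python3 -m creep '{"translation":[[0,0,20],[0,0,40],[0,0,45],[0,0,45],[0,0,40],[0,0,0]],"spin":[0,0,0,0,0,0],"gripper":[0.4,0.4,0.4,0.4,0.4,0.4]}' 25
python3 -m creep '{"translation":[[0,25,0],[0,40,0],[0,40,0],[0,40,0],[0,40,0],[0,40,0],[0,40,0],[0,40,0]],"spin":[0,0,0,0,0,0,0,0],"gripper":[0.4,0.4,0.4,0.4,0.4,0.4,0.4,0.4]}' 25
python3 -m creep '{"translation":[[0,30,0],[0,15,0],[0,0,0],[0,0,-40],[0,0,-40],[0,0,-18],[0,0,0],[0,0,0]],"spin":[0,0,0,0,0,0,0,0],"gripper":[0.4,0.4,0.4,0.4,0.4,0.4,0.4,0.4]}' 25
```

```text
t: 55.85
eef_pos: [0.5888, -0.4066, 0.0531]
ee_rot: [3.138, 0.001, -1.649]
force: [0.3, 0.2, 0.4]
width: 0.0874
gripper_force: 0.0
t: 56.55
eef_pos: [0.5905, -0.4077, 0.0557]
ee_rot: [-3.14, -0.001, -1.649]
force: [2.0, -0.2, 4.0]
width: 0.0502
gripper_force: 25.0
t: 57.15
eef_pos: [0.5915, -0.4088, 0.252]
ee_rot: [-3.133, -0.004, -1.649]
force: [0.1, -0.5, -1.2]
width: 0.0502
gripper_force: 25.0
t: 57.95
eef_pos: [0.5885, -0.1007, 0.2437]
ee_rot: [3.139, 0.0, -1.65]
force: [0.9, 0.3, -2.3]
width: 0.0507
gripper_force: 25.0
t: 58.75
eef_pos: [0.5899, -0.0583, 0.1472]
ee_rot: [3.141, -0.001, -1.65]
force: [0.6, -0.1, -1.5]
width: 0.0501
gripper_force: 25.0
```

```bash
python3 -m creep '{"translation":[[0,10,0],[0,8,0],[0,0,-14],[0,0,-5],[0,0,-3],[0,0,-2],[0,0,0],[0,0,0]],"spin":[0,0,0,0,0,0,0,0],"gripper":[0.4,0.4,0.4,0.4,0.4,0.4,0.4,0.4]}' 25
python3 -m creep '{"translation":[[0,0,0],[0,0,0],[0,0,0],[0,0,0],[0,0,20],[0,0,40],[0,0,40],[0,0,25]],"spin":[0,0,0,0,0,0,0,0],"gripper":[1,1,1,1,1,1,1,1]}' 25
python3 -m creep '{"translation":[[0,-30,0],[0,-40,0],[0,-40,0],[0,-40,0],[0,-40,0],[0,-40,0],[0,-30,0],[0,0,0]],"spin":[0,0,0,0,0,0,0,0],"gripper":[1,1,1,1,1,1,1,1]}' 25
python3 - <<'E'
from h import *
print(get_state()['eef_pos'])
fs={}
for k in ['side','top','wrist']:
  fs[k]=shot(k,k+'12.png')['img']
  for l in ['lid_edge','hasp_tip','jar0','scraper','mug','sprayer','chip0']: print(k,l,[(np.round(d['centre'],3).tolist(),round(d['confidence'],2)) for d in nets.pinpoint(k,l)][:3])
a=cv2.resize(fs['side'][100:420,150:370],(400,560),interpolation=cv2.INTER_CUBIC);b=cv2.resize(fs['top'][150:290,200:300],(400,560),interpolation=cv2.INTER_CUBIC)
cv2.imwrite('pics/m12.png',np.hstack([a,b])[:,:,::-1])
E
```

```text
t: 59.55
eef_pos: [0.59, -0.0393, 0.1245]
ee_rot: [-3.141, -0.0, -1.649]
force: [-3.0, 0.4, 6.2]
width: 0.0504
gripper_force: 25.0
t: 60.35
eef_pos: [0.5906, -0.0395, 0.2512]
ee_rot: [-3.138, 0.0, -1.65]
force: [-0.5, -0.3, 0.6]
width: 0.0875
gripper_force: 0.0
t: 61.15
eef_pos: [0.589, -0.3029, 0.247]
ee_rot: [3.14, -0.0, -1.653]
force: [-0.0, 0.5, -0.7]
width: 0.0874
gripper_force: 0.0
[ 0.58903025 -0.30286257  0.24702121]
side lid_edge [([0.595, 0.12, 0.073], 0.92)]
side hasp_tip [([0.563, 0.185, 0.085], 0.74), ([0.341, 0.451, 0.001], 0.25)]
side jar0 [([0.585, 0.032, 0.076], 0.53), ([0.593, -0.041, 0.075], 0.52)]
side scraper [([0.357, -0.105, 0.003], 0.77), ([0.367, 0.093, -0.0], 0.73), ([0.432, -0.35, 0.003], 0.71)]
side mug [([0.339, 0.457, 0.001], 0.78)]
side sprayer [([0.511, 0.474, 0.001], 0.69)]
side chip0 []
top lid_edge [([0.596, 0.12, 0.08], 0.9), ([0.514, 0.477, 0.001], 0.26)]
top hasp_tip [([0.566, 0.183, 0.089], 0.76), ([0.595, -0.363, -0.002], 0.46)]
top jar0 [([0.583, 0.03, 0.071], 0.82), ([0.59, -0.038, 0.074], 0.6)]
top scraper [([0.364, 0.093, 0.002], 0.93), ([0.431, -0.349, -0.002], 0.64)]
top mug [([0.343, 0.458, 0.001], 0.79)]
top sprayer [([0.513, 0.475, 0.001], 0.97), ([0.566, 0.181, 0.088], 0.29)]
top chip0 []
wrist lid_edge []
wrist hasp_tip [([0.426, -0.351, 0.006], 0.63)]
wrist jar0 []
wrist scraper [([0.427, -0.35, 0.006], 0.94), ([0.802, -0.289, -0.003], 0.87)]
wrist mug [([0.428, -0.349, 0.006], 0.39)]
wrist sprayer []
wrist chip0 []
```

View pics/m12.png

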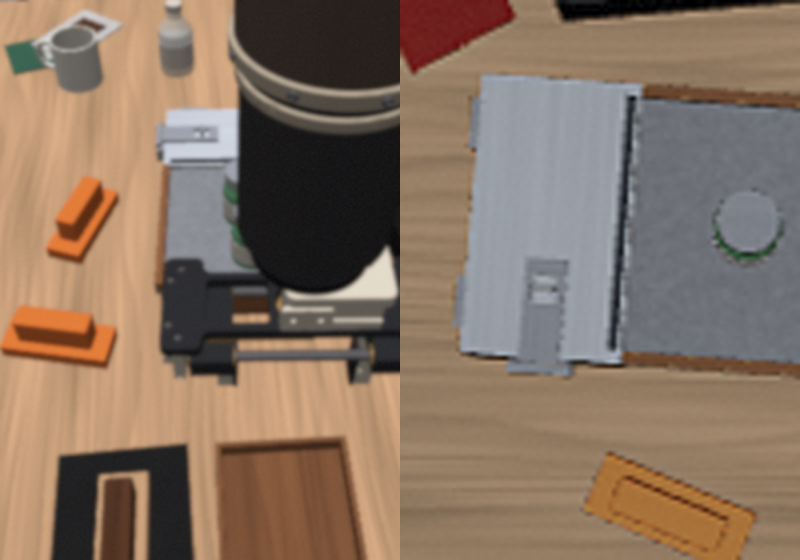

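The jars stand on the clean board, the lid is shut with the hasp flat over its staple, and the scraper is centred on its pad. The mug and bottle are undisturbed. Handing in.

```bash
python3 -c "
from station import arm
print(arm.job_done())"
```

```text
the job is handed in; nothing more can be done
None
```

The job is handed in, with no verdict reported: the last images show both jars upright on the clean board, the lid shut with the hasp flat over its staple, and the scraper centred on its pad; all five chips were seen in the box before the lid closed.

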